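# Feed a test blank from the stack magazine into the drilling jig

### The arm

A 6-joint arm with a two-finger parallel gripper is mounted at the origin on the work surface. World frame = base frame: x ahead of the robot, y to its left, z up, the work surface at z = 0. Lengths are in m, angles in rad, forces in N, time in s.
With the tool pointing down it reaches from about 0.3 to 0.875 m from the base axis. Payload 4.2 kg.
Tool frame: the origin (TCP) lies midway between the tips of the shut fingers; the grasp point (between the pads) lies r.tcp_to_grasp behind it (r.tcp_to_grasp is the distance from the TCP to the grasp point, in m); x points along the fingers, z is the direction in which the jaws open and shut, and the axes are right-handed (so a half turn about x gives the same grasp; the last joint's range is limited). The gripper opens to 85 mm and grips with 20 to 120 N. Pads are 22 mm wide; open, the fingers measure 114 mm over their backs; the gripper's body (76 mm by 85 mm) begins 54 mm behind the grasp point. The pads swing forward as they close: fully open they stand 13 mm farther back than shut.
Start: joints at [1.27, 0.32, 1.565, -0, 1.257, -0.02], TCP at [0.159, 0.552, 0.231] pointing down, gripper open.
Joint ranges: [-3.11, 3.11], [-0.84, 2.01], [0.21, 2.61], [-1.34, 4.49], [0.05, 2.63], [-2.56, 2.56]. Speed limits (rad/s): [2.57, 2.57, 3.14, 3.14, 3.14, 3.14].

### API

Orientations are given as a rotation vector (axis times angle).
In Python, from bench import r gives the robot as it stands. The module is installed in compiled form; this text tells all that it offers.
- The arm moves only by the tool apply_moves, never from a script. Its argument "steps" is a list that holds one entry, the list of rows, each a list of 7 numbers: the shift along the tool's x, y, z in mm, then the turn, a rotation vector about the tool's x, y, z in rad, then the gripper command: -1 is shut, 1 is fully open, values between are in proportion. A call has 1 to 5 rows; each row is the pose to reach, as a shift and turn from the pose commanded when the call began, along the tool's axes at that moment; what a row does not reach only later rows make up. A row lasts 1/10 s, in which the tool goes at most 50 mm and 8.59 degrees, less where a joint would pass 70% of its speed; a pose out of reach is approached as far as the arm can. A call with a gripper value outside its range is refused whole. The fingers move at their own pace and stop on an object; "grip_force" is the grip in N (left out, the last holds). Time passes only in rows, so rows that repeat a pose let the fingers close. It gives the time, the measured TCP pose, the force and the opening at its end, in the units of the state.
- r.get_state(): the state, without advancing time (a new reading comes with each control period).
- r.get_image(name): name is "side" or "top" or "wrist"; returns the picture (420x560x3 uint8, red, green, blue); there is no depth.
- r.camera_model(name): a dict with "intrinsics" (3x3 intrinsics, pixels), "k1" (the pictures are not rectified: a ray, as slopes to the right and down, at radius r is drawn at 1 + k1 r^2 times it, then the intrinsics apply), "extrinsics" (4x4, takes a point from camera to world coordinates). Camera axes: x right, y down, z forward; pixel columns grow to the right and rows downward; lengths in m; the calibration is good to about 2 mm. A picture is of the moment at which its call begins: read the wrist's pose just before it. camera_model takes no time and is no camera call; for the wrist camera it gives the pose at the moment of the call.
- r.job_done(): hands the job in, once; it reports no verdict.
The state is a dict: "clock": time; "joint_pos": joint angles; "joint_velocities": joint speeds; "tau": joint torques, N m; "eef_pos": TCP position; "ee_rot": TCP orientation; "force": force on the tool from outside, world axes, zero at the start; "moment": the same for the moment, N m; "gripper_width": finger opening in m.
Only numpy, scipy, OpenCV 4.12 (cv2) and the standard library are available. Lean on these libraries where they do the work, as an engineer would, in place of code of your own. Each camera call takes 0.05 s, during which the arm holds its last target. There are 200 camera calls.

### The job

Pull the lowest aluminium blank, the one that sticks out, out of the bottom of the stack magazine so that the others drop down one place and stay in it. Then set it down in the drilling jig, without dropping it, so that it lies flat on the bed between the two end stops and the side rails. Leave the oil bottle, the wrench and the tray of bolts where they are.

Things in the scene. Friction and masses are not known exactly. Their poses are not given: they have to be found in the camera images.
- magazine: Fixed upright stack magazine, blue sides, two yellow front strips, open top. Origin on the work surface below the stack's centre; x from outlet (front, -x) to back, y across, z up. Outside 111 x 61 mm, inside 103 x 53 mm, walls up to 171 mm. Floor 46 mm high, 6 mm thick; pedestal below (44 mm wide) set back 35 mm from the front face. Foot plate 8 mm high, from x -65 to +85, 120 mm wide.
- outlet (a point): Middle of the outlet's sill: on the magazine's front face (55 mm to the -x side of its origin; it looks away from the robot), level with the chamber floor, 46 mm above the work surface. Axes as the magazine's. The yellow strips end 14 mm above the floor, so only the lowest blank passes out, straight along the magazine's -x; the second is held back.
- blank: Lowest blank: aluminium bar 100 (x) x 50 (y) x 10 mm, 0.1-0.19 kg. Origin at the centre of its underside. Starts on the chamber floor along the magazine's x, with 29 to 36 mm of its -x end out of the outlet in free air; 70 mm more frees it. The stack's weight makes the pull 1 to 12 N. The magazine rises close behind that end: a gripper pinching it across its 50 mm must lean back from it.
- stacked1: Another aluminium test blank, the same as the lowest one (100 x 50 x 10 mm, origin at the centre of its underside), the second from below in the stack inside the magazine; it must stay in there and sink by one blank's thickness.
- stacked2: Another aluminium test blank, the same as the lowest one (100 x 50 x 10 mm, origin at the centre of its underside), the third from below in the stack inside the magazine; it must stay in there and sink by one blank's thickness.
- stacked3: Another aluminium test blank, the same as the lowest one (100 x 50 x 10 mm, origin at the centre of its underside), the uppermost in the stack inside the magazine; it must stay in there and sink by one blank's thickness.
- jig: Fixed jig, foot plate 170 x 130 x 8 mm. Origin on the work surface at its middle; x along the nest from red end stop (-x, far from the robot) to black, z up. Stops' inner faces at x -54 and +54, 10 mm above the bed; red one 34 wide, 12 thick. From x 0 to 54 the bed has side rails 10 mm high, 56 mm apart inside. From x -54 to 0 it is only 34 mm wide, no rails: finger room beside it and 24 mm below.
- nest (a point): Middle of the jig's bed surface, 32 mm above the work surface. The underside of the blank belongs here, its long axis along the jig's x axis (either way round). Axes as the jig's.
- oil: Bystander: loose yellow oil bottle with a red cap, 52 mm across, 130 mm tall, standing. Origin at the centre of its underside.
- wrench: Bystander: loose steel wrench, 160 mm long, lying along its x axis. Origin about the middle of its underside.
- tray: Bystander: loose clear plastic tray of bolts, 110 x 80 x 35 mm. Origin at the centre of its underside.
Things that resemble listed ones, but are neither listed nor needed, are in the scene too. Leave any purple or turquoise look-alike of the stacked3 alone.

How it is judged:
By the outcome, as a careful person would: the job done as asked, in the order asked, and still so for the second after the job is handed in, with the robot touching nothing.
It also fails if it takes over 43 s, if anything falls off the work surface, if the arm or the gripper's body presses on something with over 40 N, if the wrist force passes 120 N, or if a joint passes its speed limit or range.

## Working session

There is one attempt and no reset: what is moved stays moved. The work goes in short steps, Python scripts to look and compute and a tool call to move; the robot and the scene stay as the last step left them, time stands still between calls to the robot, and variables do not carry over. Pictures are saved under pics/ and viewed, about 8 in all and at most 12, crops included, and the job is handed in when it is done.

Besides the shell and the picture viewer there is one more tool, called after "Emit:" in YAML: its name, and indented under it one key for each argument. apply_moves: Moves the arm, as the interface text tells. Its arguments: {"type":"object","properties":{"steps":{"type":"array"},"grip_force":{"type":"number"}},"required":["steps"]}

```bash
mkdir -p pics; cat > h.py <<'E'
import numpy as np, cv2
from bench import r
from scipy.spatial.transform import Rotation as R
def save(name,fn):
    m=r.camera_model(name); im=r.get_image(name); cv2.imwrite('pics/'+fn,im[:,:,::-1]); return m,im
def ray(m,uv):
    K=np.array(m['intrinsics']);E=np.array(m['extrinsics'])
    d=np.linalg.solve(K,[uv[0],uv[1],1.])[:2]; rd=np.hypot(*d); x=rd
    for _ in range(30): x=rd/(1+m['k1']*x*x)
    s=d*(x/rd if rd>0 else 1)
    v=E[:3,:3]@np.array([s[0],s[1],1.]); return E[:3,3],v
def onz(m,uv,z):
    o,v=ray(m,uv); return o+v*(z-o[2])/v[2]
def proj(m,p):
    K=np.array(m['intrinsics']);E=np.array(m['extrinsics'])
    c=E[:3,:3].T@(np.array(p)-E[:3,3]); s=c[:2]/c[2]; s=s*(1+m['k1']*(s@s)); return (K@[s[0],s[1],1])[:2]
E
python3 - <<'E'
from h import *
for n in ['top','side']:
    m,im=save(n,n+'0.png'); print(n,m)
save('wrist','wrist0.png')
a=[cv2.imread(f'pics/{n}0.png') for n in ['top','side']]
print(r.get_state(), r.tcp_to_grasp)
E
```

```text
top {'intrinsics': array([[436.9962628 ,   0.        , 284.70574146],
       [  0.        , 436.9962628 , 216.73834986],
       [  0.        ,   0.        ,   1.        ]]), 'k1': -0.023628509050560863, 'extrinsics': array([[ 0.00827628, -0.98845001,  0.15132112,  0.40296625],
       [-0.99992074, -0.00674489,  0.01063063, -0.00964907],
       [-0.0094872 , -0.15139711, -0.98842749,  1.19479732],
       [ 0.        ,  0.        ,  0.        ,  1.        ]])}
side {'intrinsics': array([[517.32336353,   0.        , 268.39841311],
       [  0.        , 517.32336353, 212.07757225],
       [  0.        ,   0.        ,   1.        ]]), 'k1': -0.19053442528038023, 'extrinsics': array([[ 0.91432749, -0.30928385,  0.26143594,  0.13506913],
       [-0.4049733 , -0.69609273,  0.59283349, -0.99172564],
       [-0.00137017, -0.64791853, -0.76170841,  1.35232105],
       [ 0.        ,  0.        ,  0.        ,  1.        ]])}
{'clock': 0.15, 'joint_pos': array([ 1.27000678e+00,  3.20171681e-01,  1.56534868e+00, -8.75672291e-06,
        1.25739444e+00, -1.99753626e-02]), 'joint_velocities': array([ 0.00233259, -0.00125074, -0.0036495 , -0.00073552, -0.00064707,
        0.00067973]), 'tau': array([-1.74377665e-04, -4.15838993e+01, -2.34345460e+01, -1.62158572e-04,
        5.84005131e-03,  4.30600579e-06]), 'eef_pos': array([0.15924421, 0.55216364, 0.23067956]), 'ee_rot': array([-1.00069523,  1.33014813,  0.99939716]), 'force': array([-1.17197214, -0.25452763, -0.78121662]), 'moment': array([0.01824677, 0.02560761, 0.03603149]), 'gripper_width': 0.08528160907520711} 0.0187
```

View pics/top0.png

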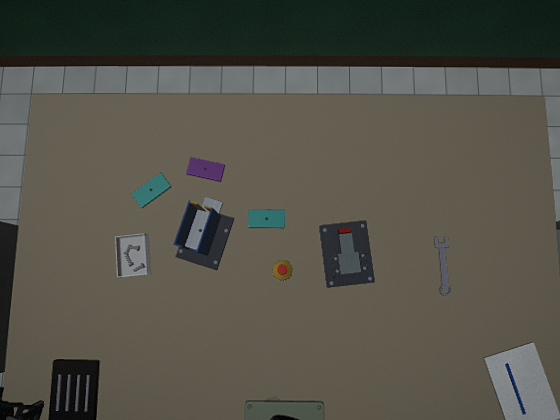

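View pics/side0.png

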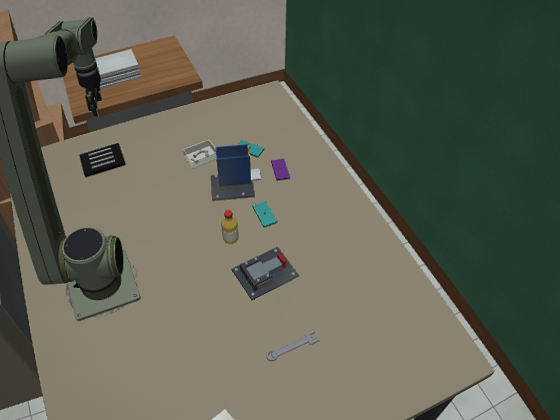

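Top view: the magazine is at about (205,235) with the blank's end at (212,204). The jig is at (347,253) with its red stop at (345,230). I'll crop and segment both.

```bash
python3 - <<'E'
from h import *
m=r.camera_model('top'); im=cv2.imread('pics/top0.png')
a=cv2.resize(im[185:285,160:250],None,fx=4.4,fy=4.4,interpolation=cv2.INTER_CUBIC)
b=cv2.resize(im[210:300,305:385],None,fx=4.4,fy=4.4,interpolation=cv2.INTER_CUBIC)
c=np.zeros((440,a.shape[1]+b.shape[1],3),np.uint8);c[:a.shape[0],:a.shape[1]]=a;c[:b.shape[0],a.shape[1]:]=b
cv2.imwrite('pics/crop0.png',c)
hsv=cv2.cvtColor(im,cv2.COLOR_BGR2HSV)
for nm,(x0,y0,x1,y1) in dict(mag=(165,195,245,280),jig=(310,212,385,295)).items():
    sub=im[y0:y1,x0:x1].astype(int)
    # bench colour is tan: r>b by margin; anything else
    mask=((sub[:,:,2]-sub[:,:,0])<12).astype(np.uint8)
    if nm=='jig': 
        mask=cv2.morphologyEx(mask,cv2.MORPH_CLOSE,np.ones((9,9)))
    cs,_=cv2.findContours(mask,0,2); k=max(cs,key=cv2.contourArea)+np.array([x0,y0])
    rect=cv2.minAreaRect(k); bx=cv2.boxPoints(rect)
    P=np.array([onz(m,p,.008) for p in bx]); print(nm,rect,'\n',P.round(4),np.linalg.norm(P-np.roll(P,1,0),axis=1), P.mean(0))
    ap=cv2.approxPolyDP(k,3,True)[:,0]; print([(tuple(p.tolist()),onz(m,p,.008)[:2].round(4).tolist()) for p in ap])
s=cv2.inRange(hsv,(0,150,90),(8,255,255)); ys,xs=np.where(s[215:245,325:370]); c=(xs.mean()+325,ys.mean()+215); print('red',c,onz(m,c,.042))
E
```

```text
mag ((203.40000915527344, 230.79998779296875), (49.963985443115234, 67.040283203125), 18.434947967529297) 
 [[0.4779 0.3171 0.008 ]
 [0.655  0.2663 0.008 ]
 [0.6112 0.1331 0.008 ]
 [0.4364 0.1863 0.008 ]] [0.13724549 0.18421727 0.14021136 0.18277264] [0.54514053 0.22570107 0.008     ]
[((188, 200), [0.6298, 0.2717]), ((173, 243), [0.5099, 0.3079]), ((179, 247), [0.4991, 0.2909]), ((175, 256), [0.4745, 0.3008]), ((217, 269), [0.4404, 0.185]), ((233, 218), [0.5802, 0.1453]), ((219, 213), [0.5938, 0.1843]), ((220, 201), [0.6275, 0.1826]), ((205, 197), [0.6385, 0.2247]), ((202, 211), [0.5991, 0.2316])]
jig ((346.5538330078125, 253.43075561523438), (63.257720947265625, 48.37355422973633), 82.87498474121094) 
 [[ 0.5623 -0.09    0.008 ]
 [ 0.5798 -0.2216  0.008 ]
 [ 0.4095 -0.2394  0.008 ]
 [ 0.3927 -0.1105  0.008 ]] [0.17083778 0.13283592 0.17118305 0.13004448] [ 0.4860668  -0.16536616  0.008     ]
[((365, 220), [0.5771, -0.2171]), ((319, 226), [0.5597, -0.091]), ((327, 287), [0.3948, -0.1119]), ((374, 281), [0.4117, -0.2382])]
red (np.float64(344.92857142857144), np.float64(229.54761904761904)) [ 0.54614194 -0.15741281  0.042     ]
```

View pics/crop0.png

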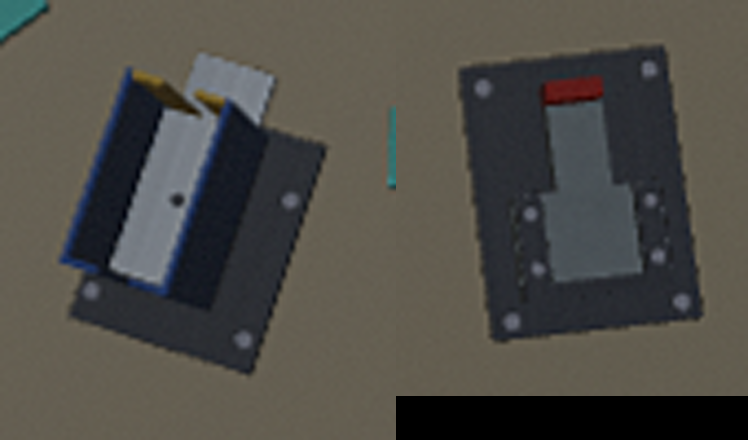

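```bash
cat >> h.py <<'E'
G=0.0187
def orient(ang,lean,flip=1):
    "u=outlet direction angle in world; tool x down and leaning back against u; z jaw horizontal"
    u=np.array([np.cos(ang),np.sin(ang),0]); tx=-np.cos(lean)*np.array([0,0,1])-np.sin(lean)*u
    tz=flip*np.array([-u[1],u[0],0]); return np.column_stack([tx,np.cross(tz,tx),tz])
def go(grasp,Rt,off=0.0):
    "print shift(mm)/rotvec in tool axes to bring grasp point to 'grasp', backed off by off along tool x"
    s=r.get_state(); R0=R.from_rotvec(s['ee_rot']).as_matrix()
    t=np.array(grasp)+Rt[:,0]*(G-off)
    print('shift',(R0.T@(t-s['eef_pos'])*1000).round(1),'rot',R.from_matrix(R0.T@Rt).as_rotvec().round(3),'target tcp',t.round(3))
E
python3 - <<'E'
from h import *
m=r.camera_model('top')
for p in [(205.3,196.9),(223,202.3),(205,197),(220.8,201)]: print(onz(m,p,.056).round(4))
th=np.radians(-16.2);u=np.array([np.cos(th),np.sin(th),0]);mid=np.array([.45745,.2429,0]);o=mid+.085*u
print('origin',o,'outlet',o+.055*u)
# reproject model check
n=np.array([-u[1],u[0],0])
for d in(.085,): 
  for a,b in((-.085,.06),(-.085,-.06),(.065,-.06)): print(proj(m,o+a*u+b*n+[0,0,.008]).round(1))
for e in(.084,.091):
  for b in(.025,-.025): print('blank',proj(m,o+e*u+b*n+[0,0,.056]).round(1))
s=r.get_state();R0=R.from_rotvec(s['ee_rot']).as_matrix();E=r.camera_model('wrist')['extrinsics']
print(R0.round(2),'cam in tool',(R0.T@(E[:3,3]-s['eef_pos'])).round(3),(R0.T@E[:3,:3]).round(2))
for f in(1,-1): go(o+.080*u+[0,0,.25],orient(th,.52,f))
go([.55,.40,.33],R0)
for p in[(282,270)]: print('oil',onz(m,p,.13))
E
```

```text
[0.6293 0.2144 0.056 ]
[0.615  0.1667 0.056 ]
[0.629  0.2152 0.056 ]
[0.6184 0.1727 0.056 ]
origin [0.53907496 0.21918576 0.        ] outlet [0.59189112 0.20384125 0.        ]
[175.1 256.1]
[216.9 268.9]
[233.7 216.4]
blank [203.3 197.8]
blank [221.1 203.1]
blank [204.1 195.4]
blank [221.9 200.6]
[[-0.   -0.96  0.28]
 [-0.    0.28  0.96]
 [-1.    0.   -0.  ]] cam in tool [-0.144  0.076 -0.   ] [[ 0.   -0.3   0.96]
 [ 0.   -0.96 -0.3 ]
 [ 1.    0.   -0.  ]]
shift [  -2.8 -527.9 -214.8] rot [ 0.002 -0.002  0.52 ] target tcp [0.607 0.199 0.234]
shift [  -2.8 -527.9 -214.8] rot [-3.035e+00 -8.070e-01 -3.000e-03] target tcp [0.607 0.199 0.234]
shift [ -80.6 -417.6  -38. ] rot [0. 0. 0.] target tcp [0.55  0.4   0.311]
oil [0.43549085 0.00727389 0.13      ]
```

Emit:
apply_moves:
  steps:
    - [[-50, -50, -5, 0, 0, 0, 0.9], [-80, -95, -10, 0, 0, 0, 0.9], [-80, -145, -15, 0, 0, 0.1, 0.9], [-80, -195, -20, 0, 0, 0.2, 0.9], [-80, -245, -25, 0, 0, 0.3, 0.9]]

```text
clock: 0.65
eef_pos: [0.3688, 0.4682, 0.3125]
ee_rot: [-0.811, 1.506, 1.228]
force: [1.0, 0.2, -0.6]
gripper_width: 0.0814
```

```bash
python3 - <<'E'
from h import *
th=np.radians(-16.7);u=np.array([np.cos(th),np.sin(th),0]);b=np.array([.622,.1905,.051])
print(r.get_state()['eef_pos'],r.get_state()['force'])
go(np.array([.56,.36,.33]),orient(th,.52)); go(b-.010*u+[0,0,.2]+.05*u,orient(th,.52))
E
```

```text
[0.36883945 0.46817687 0.31250372] [ 0.9614284   0.16797078 -0.6411951 ]
shift [ -62.3 -194.6  -51.1] rot [ 0.012 -0.001  0.217] target tcp [0.551 0.363 0.314]
shift [ -31.1 -357.7 -197.6] rot [ 0.012 -0.001  0.217] target tcp [0.651 0.182 0.235]
```

Emit:
apply_moves:
  steps:
    - [[-20, -45, -5, 0, 0, 0.1, 0.9], [-40, -90, -10, 0, 0, 0.22, 0.9], [-60, -140, -20, 0.01, 0, 0.22, 0.9], [-60, -185, -40, 0.01, 0, 0.22, 0.9], [-60, -215, -70, 0.01, 0, 0.22, 0.9]]

```text
clock: 1.15
eef_pos: [0.5654, 0.3384, 0.302]
ee_rot: [-0.653, 1.636, 1.374]
force: [0.5, 0.1, 0.6]
gripper_width: 0.081
```

```bash
python3 - <<'E'
from h import *
th=np.radians(-16.7);u=np.array([np.cos(th),np.sin(th),0]);b=np.array([.622,.1905,.051])
print(r.get_state()['eef_pos'],r.get_state()['force'])
go(b-.010*u+[0,0,.2]+.05*u,orient(th,.52)); go(b-.010*u,orient(th,.52),.13)
E
```

```text
[0.56535059 0.33841717 0.30201458] [0.47099809 0.13689612 0.59011629]
shift [  -4.5 -144.2 -125.2] rot [-0.002 -0.004 -0.001] target tcp [0.651 0.182 0.235]
shift [  63.8 -200.3 -124.8] rot [-0.002 -0.004 -0.001] target tcp [0.665 0.177 0.148]
```

Emit:
apply_moves:
  steps:
    - [[-4, -38, -30, 0, 0, 0, 0.9], [-4, -76, -60, 0, 0, 0, 0.9], [-4, -114, -90, 0, 0, 0, 0.9], [5, -150, -125, 0, 0, 0, 0.9], [30, -175, -125, 0, 0, 0, 0.9]]

```text
clock: 1.65
eef_pos: [0.66, 0.1749, 0.1918]
ee_rot: [-0.652, 1.635, 1.368]
force: [-0.8, 0.4, 0.5]
gripper_width: 0.0812
```

Emit:
apply_moves:
  steps:
    - [[25, -20, 0, 0, 0, 0, 0.9], [30, -25, 0, 0, 0, 0, 0.9], [30, -25, 0, 0, 0, 0, 0.9]]

```text
clock: 1.95
eef_pos: [0.6638, 0.1782, 0.1524]
ee_rot: [-0.652, 1.638, 1.376]
force: [0.5, -0.4, 0.6]
gripper_width: 0.0812
```

```bash
python3 - <<'E'
from h import *
m,im=save('wrist','w1.png'); np.savez('w1.npz',**m)
print(r.get_state()['eef_pos'],r.get_state()['force'],r.get_state()['joint_pos'])
E
```

```text
[0.66432596 0.17857535 0.15424556] [-0.29224685 -1.30051851 -0.31887064] [ 0.14925894  0.80583664  0.99520516  0.21633261  1.81467683 -1.12951745]
```

View pics/w1.png

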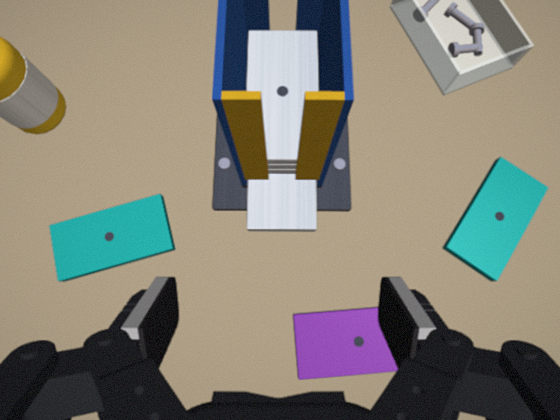

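Wrist view: the protruding blank's corners are at (247.5,230) and (316.5,230), and it meets the yellow strips at row ~180. The foot plate's front corners are at (213,210) and (351,210).

```bash
python3 - <<'E'
from h import *
m=dict(np.load('w1.npz')); im=cv2.imread('pics/w1.png')
g=im.min(axis=2); 
# edges of the bright blank: rows 190..225 left/right crossings; columns 255..310 lower edge
L=[];Rr=[]
for y in range(188,226):
    xs=np.where(g[y,225:340]>140)[0]+225; L.append((xs.min()-.5,y)); Rr.append((xs.max()+.5,y))
B=[(x,np.where(g[200:245,x]>140)[0].max()+200.5) for x in range(252,312)]
def fit(pts): return np.array([onz(m,p,.056)[:2] for p in pts])
L,Rr,B=map(fit,(L,Rr,B))
for n,q in(('L',L),('R',Rr),('B',B)):
    vx,vy,x0,y0=cv2.fitLine(q.astype(np.float32),2,0,.01,.01).ravel(); print(n,np.degrees(np.arctan2(vy,vx)).round(2),x0,y0)
th=np.radians(-16.7)
print('end mid',B.mean(0))
P=[onz(m,p,.008)[:2] for p in((213,210),(351,210))];print('foot',P,np.linalg.norm(P[0]-P[1]),(P[0]+P[1])/2, np.degrees(np.arctan2(*(P[0]-P[1])[::-1])))
Q=[onz(m,p,.060)[:2] for p in((247,180),(317,180))];print('strip',Q)
E
```

```text
L -39.77 0.6003316 0.16925292
R 10.84 0.6163324 0.22284566
B 71.53 0.6277214 0.19013387
end mid [0.62772142 0.19013388]
foot [array([0.58318686, 0.14217333]), array([0.61705347, 0.25562428])] 0.11839791659476512 [0.60012017 0.1988988 ] -106.62105594079655
strip [array([0.583152  , 0.17732181]), array([0.59770253, 0.22597583])]
```

```bash
python3 - <<'E'
from h import *
th=np.radians(-16.8);u=np.array([np.cos(th),np.sin(th),0]);e=np.array([.6268,.1905,.048])
go(e-.012*u,orient(th,.52)); 
E
```

```text
shift [136.4  -8.3   1.2] rot [ 0.001 -0.005 -0.   ] target tcp [0.606 0.197 0.032]
```

Emit:
apply_moves:
  steps:
    - [[40, -8, 1, 0, 0, 0, 0.9], [80, -8, 1, 0, 0, 0, 0.9], [110, -8, 1, 0, 0, 0, 0.9], [130, -8, 1, 0, 0, 0, 0.9], [136, -8, 1, 0, 0, 0, 0.9]]

```text
clock: 2.5
eef_pos: [0.6053, 0.197, 0.0323]
ee_rot: [-0.655, 1.635, 1.376]
force: [0.7, 0.1, 0.1]
gripper_width: 0.0809
```

```bash
python3 - <<'E'
from h import *
m,im=save('wrist','w2.png')
s=r.get_state();print(s['eef_pos'],s['force'])
th=np.radians(-16.8);u=np.array([np.cos(th),np.sin(th),0]);e=np.array([.6268,.1905,.048])
go(e-.012*u,orient(th,.52)); 
E
```

```text
[0.60570707 0.19695942 0.03238396] [0.54043366 0.46280911 0.36108572]
shift [ 0.2 -1.  -0.1] rot [ 0.002 -0.005 -0.   ] target tcp [0.606 0.197 0.032]
```

View pics/w2.png

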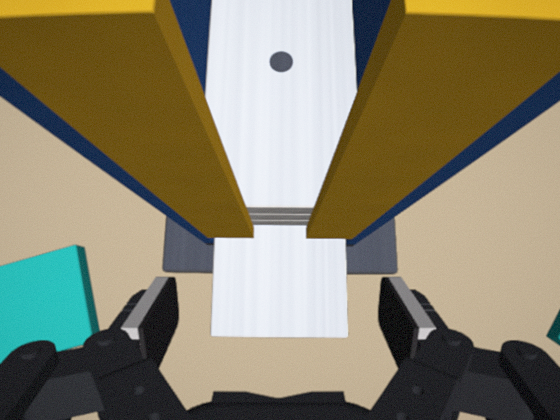

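The blank's end spans columns 212–348, centred between the pads at 178 and 379. Closing.

Emit:
apply_moves:
  steps:
    - [[0, 0, 0, 0, 0, 0, -1], [0, 0, 0, 0, 0, 0, -1], [0, 0, 0, 0, 0, 0, -1], [0, 0, 0, 0, 0, 0, -1], [0, 0, 0, 0, 0, 0, -1]]
  grip_force: 70

```text
clock: 3.05
eef_pos: [0.6082, 0.1963, 0.0338]
ee_rot: [-0.655, 1.63, 1.373]
force: [2.6, 0.6, 6.4]
gripper_width: 0.0485
```

```bash
python3 - <<'E'
from h import *
s=r.get_state();print(s['eef_pos'],s['force'],s['moment'],s['gripper_width'])
th=np.radians(-16.8);u=np.array([np.cos(th),np.sin(th),0])
R0=R.from_rotvec(s['ee_rot']).as_matrix();print((R0.T@u).round(4),(R0.T@[0,0,1]).round(4))
E
```

```text
[0.60823247 0.19625344 0.03384921] [2.55136639 0.55098721 6.40203544] [ 0.01914425 -0.13937377  0.0181806 ] 0.04849187726930734
[-0.4935 -0.8697 -0.0025] [-0.8697  0.4935 -0.0012]
```

Emit:
apply_moves:
  steps:
    - [[-2.5, -4.3, 0, 0, 0, 0, -1], [-5, -8.7, 0, 0, 0, 0, -1], [-7.5, -13, 0, 0, 0, 0, -1], [-10, -17.4, 0, 0, 0, 0, -1], [-12.5, -21.7, 0, 0, 0, 0, -1]]

```text
clock: 3.55
eef_pos: [0.626, 0.1902, 0.0333]
ee_rot: [-0.646, 1.643, 1.384]
force: [-12.0, 3.5, 4.7]
gripper_width: 0.0484
```

Emit:
apply_moves:
  steps:
    - [[-2.5, -4.3, 0, 0, 0, 0, -1], [-5, -8.7, 0, 0, 0, 0, -1], [-7.5, -13, 0, 0, 0, 0, -1], [-10, -17.4, 0, 0, 0, 0, -1], [-12.5, -21.7, 0, 0, 0, 0, -1]]

```text
clock: 4.05
eef_pos: [0.6541, 0.1818, 0.0322]
ee_rot: [-0.653, 1.636, 1.376]
force: [-1.7, 1.9, 1.7]
gripper_width: 0.0486
```

```bash
python3 - <<'E'
from h import *
m,im=save('wrist','w3.png')
s=r.get_state();print(s['eef_pos'],s['force'],s['moment'],s['gripper_width'])
E
```

```text
[0.65514842 0.18141274 0.03204292] [-2.47260514  1.60834567  3.3199742 ] [ 0.22858937  0.42110999 -0.0427875 ] 0.048545191550278
```

View pics/w3.png

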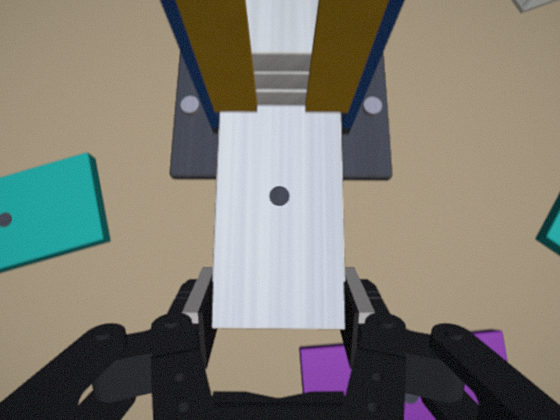

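The blank is following cleanly (end held between the pads at rows ~270–327, rear at row 105). I'll pull the rest out.

Emit:
apply_moves:
  steps:
    - [[-3, -5.3, 0, 0, 0, 0, -1], [-6, -10.6, 0, 0, 0, 0, -1], [-9, -16, 0, 0, 0, 0, -1], [-13, -23, 0, 0, 0, 0, -1], [-18, -32, 0, 0, 0, 0, -1]]
  grip_force: 100

```text
clock: 4.6
eef_pos: [0.691, 0.1705, 0.0308]
ee_rot: [-0.655, 1.634, 1.372]
force: [-0.4, -0.4, -1.1]
gripper_width: 0.0477
```

Emit:
apply_moves:
  steps:
    - [[-5, -8.7, 0, 0, 0, 0, -1], [-7.5, -13, 0, 0, 0, 0, -1], [-7.5, -13, 0, 0, 0, 0, -1]]

```text
clock: 4.9
eef_pos: [0.705, 0.1662, 0.0307]
ee_rot: [-0.654, 1.635, 1.373]
force: [-0.4, 0.2, -1.7]
gripper_width: 0.0477
```

```bash
python3 - <<'E'
from h import *
m,im=save('wrist','w4.png'); np.savez('w4.npz',**m)
s=r.get_state();print(s['eef_pos'],s['force'],s['moment'],s['gripper_width'])
# jig from top & red stop
J=np.array([.4861,-.1654]); red=np.array([.5461,-.1574])
d=red-J; print('jig u angle from red',np.degrees(np.arctan2(*d[::-1])),np.linalg.norm(d))
E
```

```text
[0.70435632 0.16651363 0.03094177] [-0.02417141  0.41153633 -2.0799284 ] [-0.12095679 -0.40289666 -0.00545912] 0.04769320048595015
jig u angle from red 7.594643368591419 0.060530983801686276
```

View pics/w4.png

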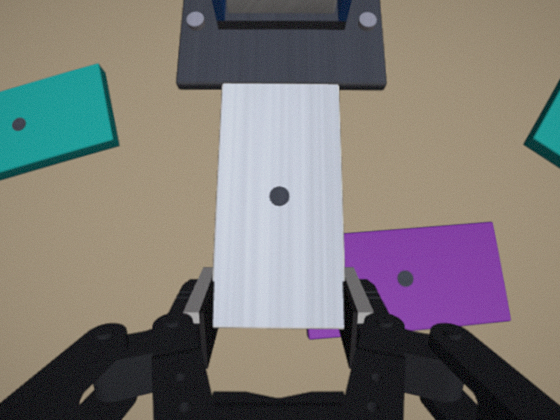

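```bash
cat >> h.py <<'E'
def und(m,p):
    o,v=ray(dict(m,extrinsics=np.eye(4)),p); return v[:2]/v[2]
def blank_pnp(m,px):
    "px: top-face corners order (outer/held end left,right ; rear right,left) -> world pose of blank underside, x=outward u"
    obj=np.array([[.05,.025,0],[.05,-.025,0],[-.05,-.025,0],[-.05,.025,0]])
    ip=np.array([und(m,p) for p in px])
    ok,rv,tv=cv2.solvePnP(obj,ip,np.eye(3),None,flags=cv2.SOLVEPNP_ITERATIVE)
    E=np.array(m['extrinsics']); T=np.eye(4);T[:3,:3]=cv2.Rodrigues(rv)[0];T[:3,3]=tv.ravel()
    q=cv2.projectPoints(obj,rv,tv,np.eye(3),None)[0][:,0]; print('reproj px',(np.abs(q-ip)*450).round(1).tolist())
    W=E@T; W[:3,3]-=W[:3,2]*.010; return W
E
python3 - <<'E'
from h import *
m=dict(np.load('w4.npz'))
# held end: image left is world -y? left px = tool -z side
W=blank_pnp(m,[(344.3,328.3),(213.3,328.3),(221.8,84.2),(339.3,84.2)])
print(W.round(4)); s=r.get_state();R0=R.from_rotvec(s['ee_rot']).as_matrix()
x=W[:3,0];print('yaw',np.degrees(np.arctan2(x[1],x[0])),'pitch up deg',np.degrees(np.arcsin(x[2])),'roll',np.degrees(np.arcsin(W[2,1])))
T=np.eye(4);T[:3,:3]=R0;T[:3,3]=s['eef_pos'];X=np.linalg.inv(T)@W;np.save('X.npy',X);print(X.round(4))
E
```

```text
reproj px [[0.2, 0.6], [0.2, 0.6], [0.3, 0.2], [0.1, 0.2]]
[[ 9.548e-01  2.918e-01  5.710e-02  6.734e-01]
 [-2.912e-01  9.565e-01 -1.790e-02  1.758e-01]
 [-5.980e-02  5.000e-04  9.982e-01  4.090e-02]
 [ 0.000e+00  0.000e+00  0.000e+00  1.000e+00]]
yaw -16.964033380908162 pitch up deg -3.428853368254828 roll 0.028678392448940184
[[-0.4437 -0.0069 -0.8962  0.0075]
 [-0.8962 -0.0026  0.4437  0.033 ]
 [-0.0054  1.     -0.005  -0.    ]
 [ 0.      0.      0.      1.    ]]
```

```bash
cat >> h.py <<'E'
def place(c,ang,X):
    W=np.eye(4);W[:3,:3]=R.from_euler('z',ang).as_matrix();W[:3,3]=c
    T=W@np.linalg.inv(X); s=r.get_state(); R0=R.from_rotvec(s['ee_rot']).as_matrix()
    print('shift',(R0.T@(T[:3,3]-s['eef_pos'])*1000).round(1),'rot',R.from_matrix(R0.T@T[:3,:3]).as_rotvec().round(3),'tcp',T[:3,3].round(4))
E
python3 - <<'E'
from h import *
X=np.load('X.npy'); place([.6734,.1758,.12],np.radians(-16.96),X); place([.486,-.165,.11],np.radians(6.7),X)
E
```

```text
shift [-70.7  39.8  -0.3] rot [ 0.001  0.001 -0.06 ] tcp [0.7049 0.1663 0.112 ]
shift [ -18.6  107.6 -367.3] rot [-0.364  0.195 -0.061] tcp [ 0.5187 -0.161   0.102 ]
```

Emit:
apply_moves:
  steps:
    - [[-36, 20, 0, 0, 0, -0.03, -1], [-71, 40, 0, 0, 0, -0.06, -1], [-65, 48, -42, -0.04, 0.02, -0.06, -1], [-59, 56, -85, -0.08, 0.045, -0.06, -1], [-53, 64, -128, -0.13, 0.07, -0.06, -1]]

```text
clock: 5.45
eef_pos: [0.6383, 0.052, 0.1104]
ee_rot: [-0.833, 1.575, 1.439]
force: [0.0, -0.8, -2.3]
gripper_width: 0.0478
```

```bash
python3 - <<'E'
from h import *
X=np.load('X.npy'); place([.486,-.165,.11],np.radians(6.7),X);print(r.get_state()['force'],r.get_state()['gripper_width'])
E
```

```text
shift [  47.9   75.6 -227.5] rot [-0.234  0.116 -0.001] tcp [ 0.5187 -0.161   0.102 ]
[ 0.03059412 -0.78559106 -2.28685958] 0.04779783262179063
```

Emit:
apply_moves:
  steps:
    - [[8, 13, -40, -0.05, 0.025, 0, -1], [16, 26, -80, -0.1, 0.05, 0, -1], [24, 39, -120, -0.15, 0.075, 0, -1], [32, 52, -160, -0.19, 0.095, 0, -1], [40, 64, -195, -0.234, 0.116, 0, -1]]

```text
clock: 5.95
eef_pos: [0.5362, -0.1309, 0.1037]
ee_rot: [-1.067, 1.51, 1.621]
force: [1.7, -0.4, -1.2]
gripper_width: 0.0479
```

Emit:
apply_moves:
  steps:
    - [[4, 6, -18, 0, 0, 0, -1], [8, 11, -32, 0, 0, 0, -1], [8, 11, -32, 0, 0, 0, -1]]

```text
clock: 6.25
eef_pos: [0.528, -0.164, 0.1012]
ee_rot: [-1.064, 1.511, 1.617]
force: [1.3, -0.3, -1.9]
gripper_width: 0.0475
```

```bash
python3 - <<'E'
from h import *
m,im=save('wrist','w5.png'); np.savez('w5.npz',**m)
s=r.get_state();print(s['eef_pos'],s['force'],s['moment'],s['gripper_width'])
X=np.load('X.npy'); place([.486,-.165,.11],np.radians(6.7),X)
E
```

```text
[ 0.52842891 -0.16283477  0.10115312] [ 0.14668769  0.5314405  -1.12715478] [ 9.88854684e-02 -3.34890398e-01 -2.82465934e-04] 0.04777219303407654
shift [3.4 8.9 2.9] rot [-0.004  0.003 -0.001] tcp [ 0.5187 -0.161   0.102 ]
```

View pics/w5.png

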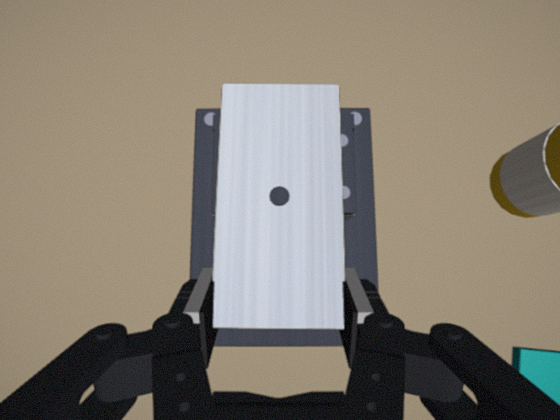

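Wrist view: the foot plate shows around the blank, with near corners at (196,108) and (370,108) and its far edge at row ~346. The blank is aligned with it. I'll refine the jig pose from the plate edges.

```bash
python3 - <<'E'
from h import *
m=dict(np.load('w5.npz')); im=cv2.imread('pics/w5.png').astype(int); g=(im[:,:,2]-im[:,:,0])  # tan: positive
tan=cv2.GaussianBlur(g.astype(np.float32),(3,3),0)
def cross(v,lo):  # first sub-pixel crossing of 20 along vector
    k=np.where((v[:-1]-20)*(v[1:]-20)<0)[0]; 
    return lo+k[0]+(20-v[k[0]])/(v[k[0]+1]-v[k[0]]) if len(k) else None
L=[(cross(tan[y,170:215],170),y) for y in range(125,250,4)]
Rr=[(cross(tan[y,355:400],355),y) for y in range(125,250,4)]
T=[(x,cross(tan[95:120,x],95)) for x in list(range(200,216,3))+list(range(350,367,3))]
B=[(x,cross(tan[335:365,x],335)) for x in range(230,330,5)]
out={}
for n,q in dict(L=L,R=Rr,T=T,B=B).items():
    q=[p for p in q if None not in p]
    P=np.array([onz(m,p,.008)[:2] for p in q],np.float32); vx,vy,x0,y0=cv2.fitLine(P,cv2.DIST_HUBER,0,.001,.001).ravel()
    out[n]=P.mean(0); print(n,len(q),np.array(q)[[0,-1]].round(1).tolist(),'ang',np.degrees(np.arctan2(vy,vx)).round(2),P.mean(0))
for a in(6.3,6.9,7.5):
    t=np.radians(a);u=np.array([np.cos(t),np.sin(t)]);n=np.array([-u[1],u[0]])
    lat=(out['L']@n+out['R']@n)/2; lon=(out['T']@u+out['B']@u)/2
    print(a,'centre',(lon*u+lat*n).round(4),'len',out['B']@u-out['T']@u,'wid',(out['L']-out['R'])@n)
W=blank_pnp(m,[(344.3,328.3),(213.3,328.3),(221.8,84.2),(339.3,84.2)]);print(W[:3].round(4))
E
```

```text
L 32 [[194.5, 125.0], [190.0, 249.0]] ang 6.96 [ 0.4699292  -0.23383637]
R 32 [[370.6, 125.0], [376.5, 249.0]] ang 6.89 [ 0.4548101  -0.10494167]
T 12 [[200.0, 108.1], [365.0, 107.2]] ang -83.1 [ 0.40268728 -0.17660089]
B 20 [[230.0, 346.1], [325.0, 346.0]] ang -83.02 [ 0.5717658  -0.16022892]
6.3 centre [ 0.487  -0.1667] len 0.1698539928365317 wid -0.1297753821200396
6.9 centre [ 0.487  -0.1664] len 0.169820797492507 wid -0.12977751931900686
7.5 centre [ 0.4869 -0.1662] len 0.16976897938433078 wid -0.12976542495052107
reproj px [[0.2, 0.6], [0.2, 0.6], [0.3, 0.2], [0.1, 0.2]]
[[ 9.938e-01 -1.113e-01  2.800e-03  4.945e-01]
 [ 1.113e-01  9.938e-01 -6.000e-04 -1.677e-01]
 [-2.700e-03  9.000e-04  1.000e+00  1.095e-01]]
```

```bash
python3 - <<'E'
from h import *
X=np.load('X.npy')
for z in(.07,.040,.032): place([.487,-.1664,z],np.radians(6.93),X)
E
```

```text
shift [38.9 -9.6  1.7] rot [-0.008  0.005 -0.001] tcp [ 0.5196 -0.1623  0.062 ]
shift [ 65.8 -23.    1.8] rot [-0.008  0.005 -0.001] tcp [ 0.5196 -0.1623  0.032 ]
shift [ 72.9 -26.5   1.9] rot [-0.008  0.005 -0.001] tcp [ 0.5196 -0.1623  0.024 ]
```

Emit:
apply_moves:
  steps:
    - [[20, 0, 1.8, -0.008, 0.005, 0, -1], [39, -9.5, 1.8, -0.008, 0.005, 0, -1], [52, -16, 1.8, -0.008, 0.005, 0, -1], [61, -20.5, 1.8, -0.008, 0.005, 0, -1], [61, -20.5, 1.8, -0.008, 0.005, 0, -1]]

```text
clock: 6.8
eef_pos: [0.5188, -0.1617, 0.0362]
ee_rot: [-1.073, 1.509, 1.628]
force: [-0.2, 0.1, -0.9]
gripper_width: 0.048
```

```bash
python3 - <<'E'
from h import *
X=np.load('X.npy')
m,im=save('wrist','w6.png'); np.savez('w6.npz',**m)
s=r.get_state();print(s['eef_pos'],s['force'],s['moment'],s['gripper_width'])
place([.487,-.1664,.032],np.radians(6.93),X)
R0=R.from_rotvec(s['ee_rot']).as_matrix();print('down in tool',(R0.T@[0,0,-1]).round(4))
E
```

```text
[ 0.51916624 -0.16197678  0.03709783] [-1.11514226 -0.98117247 -0.92461581] [ 0.03561836 -0.35915645 -0.02231238] 0.04797670747524874
shift [11.5 -6.2 -0.3] rot [ 0.002 -0.001 -0.003] tcp [ 0.5196 -0.1623  0.024 ]
down in tool [ 0.8949 -0.4463  0.0047]
```

View pics/w6.png

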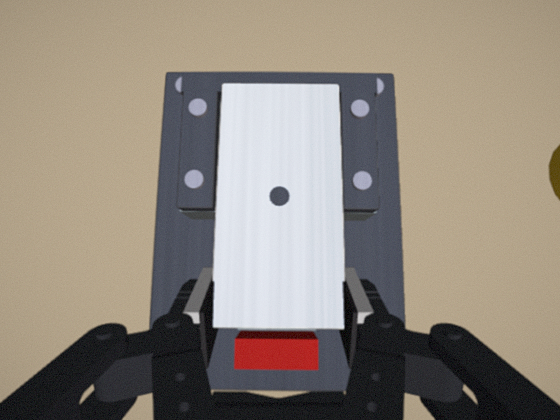

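The blank sits between the rails and lines up with the red stop (235–318, row 338 onward). Lowering to contact.

Emit:
apply_moves:
  steps:
    - [[3.6, -1.8, -0.2, 0, 0, 0, -1], [6.3, -3.1, -0.2, 0, 0, 0, -1], [7.2, -3.6, -0.2, 0, 0, 0, -1], [8.1, -4, -0.2, 0, 0, 0, -1], [8.1, -4, -0.2, 0, 0, 0, -1]]

```text
clock: 7.35
eef_pos: [0.5189, -0.1627, 0.0286]
ee_rot: [-1.074, 1.509, 1.625]
force: [0.1, 0.9, -1.5]
gripper_width: 0.0475
```

```bash
python3 - <<'E'
from h import *
m=dict(np.load('w6.npz')); t=np.radians(6.93);u=np.array([np.cos(t),np.sin(t)]);n=np.array([-u[1],u[0]]);J=np.array([.487,-.1664])
for p in((236,338.5),(317,338.5)): q=onz(m,p,.042)[:2]-J; print('red inner edge u,n',q@u,q@n)
W=blank_pnp(m,[(344.3,328.3),(213.3,328.3),(221.8,84.2),(339.3,84.2)]);q=W[:2,3]-J;print('blank',q@u,q@n,W[2,3],W[2,0])
s=r.get_state();print(s['eef_pos'],s['force'],s['moment'],s['gripper_width'])
E
```

```text
red inner edge u,n 0.054431848125379746 -0.016739112525320735
red inner edge u,n 0.054083443163563824 0.01662849434924527
reproj px [[0.2, 0.6], [0.2, 0.6], [0.3, 0.2], [0.1, 0.2]]
blank -0.0015855059233623667 0.0007831301312920925 0.04451471873051979 -0.005647444569444172
[ 0.518933   -0.16270242  0.02856321] [ 0.10675825  0.9069252  -1.52304058] [ 0.0988554  -0.39185873  0.05647408] 0.04754036190408343
```

Emit:
apply_moves:
  steps:
    - [[0.4, -1.6, 0.4, 0, 0, 0, -1], [1.3, -2, 0.4, 0, 0, 0, -1], [2.2, -2.5, 0.4, 0, 0, 0, -1], [2.2, -2.5, 0.4, 0, 0, 0, -1]]

```text
clock: 7.75
eef_pos: [0.5201, -0.1621, 0.0252]
ee_rot: [-1.074, 1.509, 1.626]
force: [-0.0, 0.3, -1.2]
gripper_width: 0.0478
```

Emit:
apply_moves:
  steps:
    - [[0.9, -0.4, 0, 0, 0, 0, -1], [1.8, -0.9, 0, 0, 0, 0, -1], [1.8, -0.9, 0, 0, 0, 0, -1]]

```text
clock: 8.05
eef_pos: [0.5203, -0.1621, 0.0236]
ee_rot: [-1.074, 1.509, 1.625]
force: [0.6, 0.7, 1.6]
gripper_width: 0.0479
```

Emit:
apply_moves:
  steps:
    - [[0.5, -0.2, 0, 0, 0, 0, -1], [0.9, -0.4, 0, 0, 0, 0, -1], [0.9, -0.4, 0, 0, 0, 0, -1]]

```text
clock: 8.35
eef_pos: [0.5204, -0.1621, 0.0226]
ee_rot: [-1.075, 1.509, 1.625]
force: [1.5, -0.7, 2.9]
gripper_width: 0.048
```

```bash
python3 - <<'E'
from h import *
s=r.get_state();print(s['eef_pos'],s['force'],s['moment'],s['gripper_width'])
E
```

```text
[ 0.52035518 -0.16212346  0.02264613] [ 1.49599096 -0.70875869  2.89460298] [ 0.11928854 -0.05994881 -0.04291714] 0.04796480352914944
```

Contact felt (z force up by about 4 N). I'll loosen the grip to let it settle flat while pressing slightly.

Emit:
apply_moves:
  steps:
    - [[0, 0, 0, 0, 0, 0, -1], [0.5, -0.2, 0, 0, 0, 0, -1], [0.9, -0.4, 0, 0, 0, 0, -1], [0.9, -0.4, 0, 0, 0, 0, -1]]
  grip_force: 20

```text
clock: 8.75
eef_pos: [0.5204, -0.1621, 0.0216]
ee_rot: [-1.075, 1.508, 1.625]
force: [3.1, 2.1, 3.9]
gripper_width: 0.0476
```

Emit:
apply_moves:
  steps:
    - [[0.5, -0.2, 0, 0, 0, 0, -1], [0.9, -0.4, 0, 0, 0, 0, -1], [0.9, -0.4, 0, 0, 0, 0, -1]]

```text
clock: 9.05
eef_pos: [0.5205, -0.1622, 0.0207]
ee_rot: [-1.075, 1.508, 1.625]
force: [3.7, 1.2, 5.7]
gripper_width: 0.0473
```

```bash
python3 - <<'E'
from h import *
s=r.get_state();print(s['eef_pos'],s['force'],s['moment'],s['gripper_width'])
E
```

```text
[ 0.52046986 -0.1621562   0.02070832] [3.69761683 1.21178308 5.74915608] [ 0.13668008  0.18449839 -0.15233189] 0.04733002344199517
```

Emit:
apply_moves:
  steps:
    - [[0.5, -0.2, 0, 0, 0, 0, -1], [0.9, -0.4, 0, 0, 0, 0, -1], [0.9, -0.4, 0, 0, 0, 0, -1]]

```text
clock: 9.35
eef_pos: [0.5205, -0.1622, 0.02]
ee_rot: [-1.075, 1.508, 1.625]
force: [4.0, 1.8, 7.2]
gripper_width: 0.0478
```

Emit:
apply_moves:
  steps:
    - [[0.5, -0.2, 0, 0, 0, 0, -1], [0.9, -0.4, 0, 0, 0, 0, -1], [0.9, -0.4, 0, 0, 0, 0, -1]]

```text
clock: 9.65
eef_pos: [0.5205, -0.1622, 0.0196]
ee_rot: [-1.075, 1.509, 1.625]
force: [4.4, 1.0, 9.1]
gripper_width: 0.0476
```

```bash
python3 - <<'E'
from h import *
m,im=save('wrist','w7.png'); np.savez('w7.npz',**m)
s=r.get_state();print(s['eef_pos'],s['force'],s['moment'],s['gripper_width'])
E
```

```text
[ 0.52055963 -0.16212884  0.01964516] [ 3.62073114  0.57899414 10.12709169] [ 0.28371354  0.59798036 -0.15158029] 0.04754463401986968
```

View pics/w7.png

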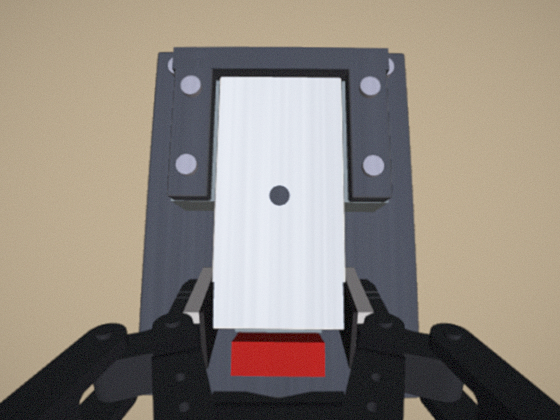

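```bash
python3 - <<'E'
from h import *
m=dict(np.load('w7.npz')); t=np.radians(6.93);u=np.array([np.cos(t),np.sin(t)]);n=np.array([-u[1],u[0]]);J=np.array([.487,-.1664])
W=blank_pnp(m,[(344.5,328.5),(213.3,328.5),(219.5,76.7),(341.5,76.7)]);q=W[:2,3]-J;print('blank',q@u,q@n,W[2,3],W[2,0],W[2,1],np.degrees(np.arctan2(W[1,0],W[0,0])))
for p in((279,328.5),(279,76.7)): q=onz(m,p,.042)[:2]-J; print('ends u,n',q@u,q@n)
E
```

```text
reproj px [[0.3, 0.4], [0.1, 0.6], [0.5, 0.2], [0.1, 0.4]]
blank -0.0004422171987926921 0.00011583580072127338 0.03128116856728391 -0.06249583937810837 -0.002577861301970633 7.088677165260086
ends u,n 0.04948274363053572 0.0002901266800727063
ends u,n -0.05102251853550972 -0.0005411694860517257
```

The ends cast to +49.5 and −51.0 mm (100.5 mm apart at the top-face height), so it lies flat and centred. Releasing.

Emit:
apply_moves:
  steps:
    - [[-0.5, 0.2, 0, 0, 0, 0, -1], [-0.5, 0.2, 0, 0, 0, 0, 0.3], [-0.5, 0.2, 0, 0, 0, 0, 0.6], [-0.5, 0.2, 0, 0, 0, 0, 0.7], [-0.5, 0.2, 0, 0, 0, 0, 0.7]]

```text
clock: 10.2
eef_pos: [0.5195, -0.1622, 0.0186]
ee_rot: [-1.073, 1.509, 1.626]
force: [-0.3, -0.4, 0.5]
gripper_width: 0.0726
```

Emit:
apply_moves:
  steps:
    - [[0, 0, 0, 0, 0, 0, 0.7], [-15, 0, 0, 0, 0, 0, 0.7], [-40, 0, 0, 0, 0, 0, 0.7], [-80, 0, 0, 0, 0, 0, 0.7], [-125, 0, 0, 0, 0, 0, 0.7]]

```text
clock: 10.7
eef_pos: [0.5746, -0.1543, 0.1313]
ee_rot: [-1.072, 1.51, 1.628]
force: [1.5, -0.8, 0.1]
gripper_width: 0.0724
```

Emit:
apply_moves:
  steps:
    - [[-25, 0, 0, 0, 0, 0, 0.7], [-25, 0, 0, 0, 0, 0, 0.7], [-25, 0, 0, 0, 0, 0, 0.7]]

```text
clock: 11.0
eef_pos: [0.5858, -0.1529, 0.1528]
ee_rot: [-1.074, 1.509, 1.626]
force: [-0.7, 0.1, -1.4]
gripper_width: 0.073
```

```bash
python3 - <<'E'
from h import *
m,im=save('wrist','w8.png'); np.savez('w8.npz',**m)
_,t=save('top','top8.png'); _,sd=save('side','side8.png')
f=lambda a,h,w:cv2.resize(a[:,:,::-1],(w,h),interpolation=cv2.INTER_CUBIC)
a=f(im,300,400); b=f(t[185:300,160:390],300,400); c=f(sd[120:300,180:320],300,400)
c2=cv2.resize(cv2.imread('pics/side0.png')[120:300,180:320],(400,300),interpolation=cv2.INTER_CUBIC)
cv2.imwrite('pics/fin.png',np.vstack([np.hstack([a,b]),np.hstack([c,c2])]))
s=r.get_state();print(s['eef_pos'],s['force'],s['gripper_width'])
E
```

```text
[ 0.5848232  -0.15285841  0.15173074] [-0.04109892  0.08675311 -0.14248716] 0.07265072685291778
```

View pics/fin.png

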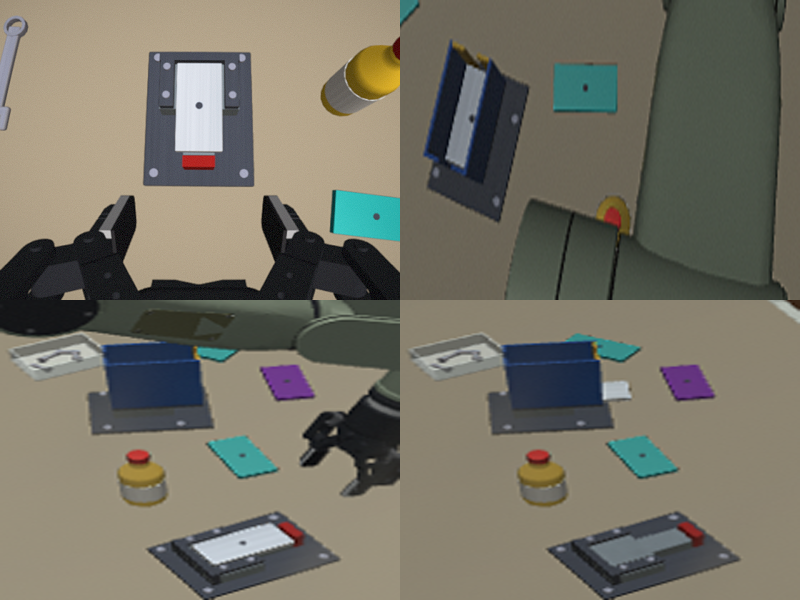

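```bash
python3 - <<'E'
from h import *
m=r.camera_model('top')
for f in('top0','top8'):
    g=cv2.imread(f'pics/{f}.png',0)[224:237,195:208].astype(float); w=np.clip(np.median(g)-25-g,0,None)
    n,l,st,c=cv2.connectedComponentsWithStats((w>0).astype(np.uint8)); k=np.argmin([np.hypot(*(c[i]-6)) if i else 99 for i in range(n)])
    ys,xs=np.where(l==k); ww=w[ys,xs]; p=((xs*ww).sum()/ww.sum()+195,(ys*ww).sum()/ww.sum()+224); print(f,p,len(xs))
th=np.radians(-16.8);u=np.array([np.cos(th),np.sin(th),0]);o=np.array([.6001,.1989,0])-.065*u
for z in(.086,.076): print(z,proj(m,o+[0,0,z]).round(2))
m=dict(np.load('w8.npz')); im=cv2.imread('pics/w8.png'); k=(im.min(axis=2)>150).astype(np.uint8); 
cs,_=cv2.findContours(k,0,2); c=max(cs,key=cv2.contourArea); bx=cv2.boxPoints(cv2.minAreaRect(c))
P=np.array([onz(m,p,.042)[:2] for p in bx]);t=np.radians(6.93);U=np.array([np.cos(t),np.sin(t)]);N=np.array([-U[1],U[0]]);q=P-[.487,-.1664];print(np.c_[q@U,q@N].round(4))
E
```

```text
top0 (np.float64(199.92012779552715), np.float64(230.0255591054313)) 9
top8 (np.float64(204.9265022743596), np.float64(231.19344026813502)) 73
0.086 [200.54 229.61]
0.076 [201.31 230.08]
[[-0.0513 -0.0275]
 [-0.0516  0.0254]
 [ 0.0485  0.0247]
 [ 0.0489 -0.025 ]]
```

The hole check failed because of the arm's shadow. I'll take one direct look at the outlet with the wrist camera.

```bash
python3 - <<'E'
from h import *
th=np.radians(-16.8);u=np.array([np.cos(th),np.sin(th),0]);e=np.array([.6268,.1905,.048])
go(e+.07*u+[0,0,.09],orient(th,.52))
E
```

```text
shift [ -37.5 -138.8  310.5] rot [ 0.369 -0.203  0.055] target tcp [0.685 0.173 0.122]
```

Emit:
apply_moves:
  steps:
    - [[-20, -30, 25, 0, 0, 0, 0.7], [-30, -60, 60, 0.06, -0.03, 0, 0.7], [-40, -80, 100, 0.12, -0.06, 0, 0.7], [-45, -95, 145, 0.18, -0.1, 0.02, 0.7], [-45, -105, 190, 0.24, -0.13, 0.04, 0.7]]

```text
clock: 11.65
eef_pos: [0.6752, 0.0514, 0.1443]
ee_rot: [-0.793, 1.602, 1.465]
force: [0.1, -0.4, -1.2]
gripper_width: 0.0727
```

```bash
python3 - <<'E'
from h import *
th=np.radians(-16.8);u=np.array([np.cos(th),np.sin(th),0]);e=np.array([.6268,.1905,.048])
go(e+.07*u+[0,0,.09],orient(th,.52))
E
```

```text
shift [ 23.6  -3.5 121.7] rot [ 0.126 -0.072  0.017] target tcp [0.685 0.173 0.122]
```

Emit:
apply_moves:
  steps:
    - [[5, -1, 40, 0.05, -0.03, 0, 0.7], [10, -2, 80, 0.1, -0.06, 0.01, 0.7], [15, -3, 112, 0.126, -0.072, 0.017, 0.7], [15, -3, 118, 0.126, -0.072, 0.017, 0.7], [15, -3, 118, 0.126, -0.072, 0.017, 0.7]]

```text
clock: 12.15
eef_pos: [0.6867, 0.168, 0.1297]
ee_rot: [-0.654, 1.632, 1.378]
force: [0.4, -0.1, 0.5]
gripper_width: 0.0721
```

```bash
python3 - <<'E'
from h import *
m,im=save('wrist','w9.png'); _,t=save('top','top9.png')
z=np.zeros((420,800,3),np.uint8); z[:,:400]=im[:,80:480,::-1]; z[:400,400:]=cv2.resize(t[185:285,160:260,::-1],(400,400),interpolation=cv2.INTER_CUBIC)
cv2.imwrite('pics/fin2.png',z); print(r.get_state()['eef_pos'])
for f in(.046,.056): # expected front-top edge of stack columns in wrist image
    th=np.radians(-16.8);u=np.array([np.cos(th),np.sin(th),0]);o=np.array([.6001,.1989,0])-.065*u
    print(f,[(proj(m,o+.055*u+[0,0,h])-[80,0]).round(0).tolist() for h in(.046,.056,.060,.066,.076,.086)])
E
```

```text
[0.68725613 0.16617285 0.13072468]
0.046 [[206.0, 143.0], [207.0, 137.0], [207.0, 135.0], [207.0, 131.0], [207.0, 124.0], [208.0, 117.0]]
0.056 [[206.0, 143.0], [207.0, 137.0], [207.0, 135.0], [207.0, 131.0], [207.0, 124.0], [208.0, 117.0]]
```

View pics/fin2.png

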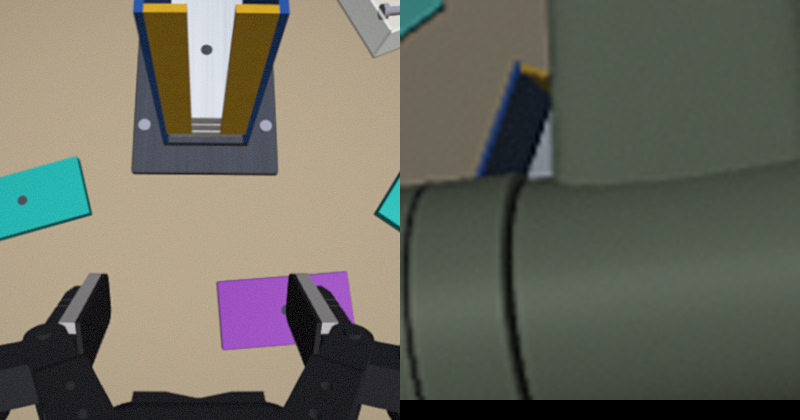

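The outlet is clear. The three remaining blanks' fronts show inside at rows 117–136, down at the floor, with nothing sticking out. Handing in.

```bash
python3 -c "
from h import *
print(r.job_done())"
```

```text
the job is handed in; nothing more can be done
None
```

I pulled the lowest blank straight out of the magazine with a leaned pinch grip and set it down in the drilling jig. I handed the job in at about 12.3 s on the robot's clock.

- **Blank in the jig:** I lowered it until it touched, loosened the grip and pressed lightly (about 10 N) until it lay flat, then opened the fingers. After release, the wrist picture put its ends at +48.7 and −51.4 mm along the nest, between the stops at ±54 mm. It was centred between the side rails to within about 1 mm.
- **Stack:** the last wrist picture showed the three other blanks inside the magazine, down at floor level, with nothing sticking out of the outlet.
- **Other objects:** the before and after side pictures showed the oil bottle and tray unmoved. I did not compare the wrench's position before and after; the arm never went near it.

**Checks that failed or disagreed:**
- Measuring the stack's drop from the top camera failed because the arm's shadow covered the hole.
- The tilt from fitting the blank's corners was off by about 3.5°. With the blank on the bed it still read tilted, while casting the ends onto the top-face height gave 100.5 mm, which fits a flat blank. I relied on contact force and that measurement instead.

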